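# Refit the burr of a returned coffee grinder

## Task

Put the steel burr back into the leaning throat of the coffee grinder: pick it up by its fin, lower it into the throat by hand, not dropping it in, and turn it under light pressure until its lugs find the hidden drive slots and it drops fully home, flush with the rim. Do not force it, and leave it there released. Do not disturb the cup, the brush or the jar.

Things in the scene. Friction and masses are not known exactly. Their poses are not given: they have to be found in the camera images.
- burr: Loose steel burr, about 0.3 kg, standing upright on the table. Below, a cross of two rounded lug bars along its x and y, each 48 mm long, 10 wide, 16 high (z 0 to 16 mm); over it a drum 60 mm across (z 16 to 40 mm, lower edge bevelled 3 mm); a fin on top. Origin: centre of the lugs' underside; z up its axis. The lug cross repeats every quarter turn.
- burr_fin (a point): Middle of the burr's black lift fin, 61 mm above the burr's origin on its axis: 44 mm long along the burr's x, 12 mm thick along its y, 42 mm high (z 40 to 82 mm of the burr). Grip it across its thickness.
- grinder: White coffee grinder, about 0.2 m tall, fixed to the table. Foot 190 x 130 mm; on it a barrel 84 mm across whose axis leans 30 degrees from vertical, its open mouth upward and towards the grinder's front (its own -x side, roughly facing the robot). Origin: on the table, 10 mm behind (+x) the point under the drive face; x to the back, z up.
- throat_mouth (a point): Centre of the throat's open rim, on the barrel's axis, 40 mm from throat_seat. z points out of the throat along the axis (30 degrees from vertical, towards the grinder's -x); y is the grinder's y. The throat is a round bore 64 mm across, wall 10 mm. The home burr's drum top is flush with this rim; only its fin stands out.
- drive_face (a point): Rest place of the drive's flat top, 24 mm below the rim; axes as throat_mouth. A burr out of step stops here, 16 mm proud. In the drive: a cross slot, two arms 14 mm wide at right angles, 18 mm deep; its angle is unknown, differs each time, repeats every quarter turn. Turning it takes 0.3 N m. It is sprung: yields along the axis from 4 N, 1 N per mm, to a hard stop at 8 mm.
- throat_seat (a point): Where the burr's origin lies when fully home: on the axis, 16 mm below drive_face, about 151 mm over the table; axes as throat_mouth. With its lugs within about 5 degrees of the slots the burr drops 16 mm to here under a few newtons; 3 to 6 N is right for feeling for them.
- cup: Bystander: empty steel cup, 60 mm across, 75 mm high, upright. Origin: centre of its underside.
- brush: Bystander: a brush lying flat on the table, about across the robot's front. Origin: at table height under it; its x runs along the brush.
- jar: Bystander: closed jar 70 mm across, 110 mm high, upright. Origin: centre of its underside.

How it is judged:
By the outcome, as a careful person would: the job done as asked, in the order asked, and still so for the second after the job is handed in, with the robot touching nothing.
It also fails if it takes over 58 s, if anything falls off the work surface, if the arm or the gripper's body presses on something with over 40 N, if the wrist force passes 120 N, or if a joint passes its speed limit or range.

## Robot

A 7-joint arm with a two-finger parallel gripper is mounted at the origin on the work surface. World frame = base frame: x ahead of the robot, y to its left, z up, the work surface at z = 0. Lengths are in m, angles in rad, forces in N, time in s.
With the tool pointing down it reaches from about 0.4 to 0.85 m from the base axis. Payload 4.5 kg.
Tool frame: the origin (TCP) lies midway between the tips of the shut fingers; the grasp point (between the pads) lies 19 mm behind it; z points along the fingers, y is the line along which they close (so a half turn about z gives the same grasp; the last joint's range is limited). The gripper opens to 88 mm and grips with 3 to 60 N. Pads are 18 mm wide; open, the fingers measure 123 mm over their backs; the gripper's body (75 mm by 187 mm) begins 45 mm behind the grasp point.
Start: joints at [1.181, 0.689, -0.195, 1.565, 0.157, 0.902, -0.215], TCP at [0.257, -0.57, 0.239] pointing down, gripper open.
Joint ranges: [-3.01, 3.01], [-0.46, 2.08], [-1.47, 1.51], [0.13, 2.56], [-1, 4.14], [0.04, 2.09], [-2.66, 2.66]. Speed limits (rad/s): [2.57, 2.57, 3.14, 3.14, 3.14, 3.14, 3.14].

## Interface

Orientations are given as a unit quaternion [x, y, z, w].
In Python, from plant import r gives the robot as it stands.
- The arm moves only by the tool carry_out, never from a script. Its argument "plan" is a list of rows, each an object with "rot": the turn, a rotation vector about the tool's x, y, z in rad, a list of three; "xyz": the shift along the tool's x, y, z in m, a list of three; "grip": the closure in counts, from 0 (fully open) to 255 (shut). In form: [{"rot": [wx, wy, wz], "xyz": [dx, dy, dz], "grip": grip}, ...]. A call has 1 to 8 rows; each row is the pose to reach, as a shift and turn from the pose commanded when the call began, along the tool's axes at that moment; what a row does not reach only later rows make up. A row lasts 1/12 s, in which the tool goes at most 41.7 mm and 7.16 degrees, less where a joint would pass 70% of its speed; a pose out of reach is approached as far as the arm can. A call with a gripper value outside its range is refused whole. The fingers move at their own pace and stop on an object; "squeeze" is the grip in N (left out, the last holds). Time passes only in rows, so rows that repeat a pose let the fingers close. It gives the time, the measured TCP pose, the force, the opening and the grip force at its end, in the units of the state.
- r.get_state(): the state, without advancing time (a new reading comes with each control period).
- r.snapshot(name): name is "scene" or "top" or "wrist"; returns the picture (420x560x3 uint8, red, green, blue); there is no depth.
- r.camera_params(name): a dict with "fx", "fy", "cx", "cy" (pixels), "position" and "attitude" of the camera in the world; the wrist camera has in their place "hand_eye" (4x4, takes a point from camera to tool coordinates, whose origin is the TCP and whose axes are the flange's). Camera axes: x right, y down, z forward; pixel columns grow to the right and rows downward; lengths in m; the calibration is good to about 2 mm. A picture is of the moment at which its call begins: read the wrist's pose just before it. camera_params takes no time and is no camera call.
- r.finish_job(): hands the job in; it is judged then, once.
The state is a dict: "clock": time; "q": joint angles; "qd": joint speeds; "joint_torque": joint torques, N m; "tool_pos": TCP position; "eef_rot": TCP orientation; "contact_force": force on the tool from outside, world axes, zero at the start; "moment": the same for the moment, N m; "opening": opening from 0.0 (shut) to 1.0 (fully open); "finger_force": force on a finger pad.
Only numpy, scipy, OpenCV 4.12 (cv2) and the standard library are available. Lean on these libraries where they do the work, as an engineer would, in place of code of your own. Each camera call takes 0.05 s, during which the arm holds its last target. There are 200 camera calls.

## Working session

There is one attempt and no reset: what is moved stays moved. The work goes in short steps, Python scripts to look and compute and a tool call to move; the robot and the scene stay as the last step left them, time stands still between calls to the robot, and variables do not carry over. Pictures are saved under pics/ and viewed, at most 11 in all, crops included, and the job is handed in when it is done.

Besides the shell and the picture viewer there is one more tool, called after "Request:" as name(argument=value, ...), one argument or row to a line, values as JSON. carry_out: Moves the arm, as the interface text tells. Its arguments: {"type":"object","properties":{"plan":{"type":"array"},"squeeze":{"type":"number"}},"required":["plan"]}

```bash
mkdir -p pics
cat > h.py <<'E'
import numpy as np, cv2
from scipy.spatial.transform import Rotation as R
from plant import r
def save(n,f): 
    im=r.snapshot(n); cv2.imwrite('pics/'+f,cv2.cvtColor(im,cv2.COLOR_RGB2BGR)); return im
E
python3 - <<'E'
from h import *
print(r.get_state())
for n in("scene","top","wrist"): print(n,r.camera_params(n)); save(n,n+'0.png')
E
```

```text
{'clock': 0.0, 'q': array([ 1.18080112,  0.68998459, -0.19455688,  1.5663364 ,  0.15726931,
        0.90249576, -0.21510253]), 'qd': array([-1.18764811e-03,  2.43764605e-04, -8.48826064e-05,  1.21577753e-03,
       -1.47868102e-03,  1.62147645e-03,  1.03563357e-03]), 'joint_torque': array([-4.49623049e-04, -5.27568662e+01, -1.26730945e+00, -1.53430456e+01,
       -5.27472713e-02,  6.70788431e-03,  1.38703103e-04]), 'tool_pos': array([ 0.25673782, -0.5691408 ,  0.23791277]), 'eef_rot': array([ 9.77623177e-01,  2.10361791e-01, -2.32540915e-04, -8.86854052e-04]), 'contact_force': array([-0.02328233, -0.69222502,  0.18447675]), 'moment': array([-3.74180190e-02,  5.34833197e-05, -1.94369026e-02]), 'finger_force': 0.0, 'opening': 1.0001086415410672}
scene {'fx': 409.3573631718295, 'fy': 409.3573631718295, 'cx': 276.27426247131086, 'cy': 214.99634172876816, 'position': array([1.08229313, 0.24520427, 0.75366612]), 'attitude': array([ 0.57227266,  0.7535619 , -0.25995034, -0.19254685])}
top {'fx': 448.4081902224725, 'fy': 448.4081902224725, 'cx': 273.75491658481417, 'cy': 218.7905124748095, 'position': array([0.51617434, 0.12266881, 1.10141466]), 'attitude': array([-0.7052232 ,  0.70819329, -0.02191129,  0.02534561])}
wrist {'fx': 321.63806595426064, 'fy': 321.63806595426064, 'cx': 283.2190453046888, 'cy': 213.83358754013153, 'hand_eye': array([[-2.85873406e-04, -9.62303369e-01, -2.71978205e-01,
         7.00468608e-02],
       [ 9.99999953e-01, -2.45251948e-04, -1.83347844e-04,
         3.15066990e-04],
       [ 1.09733063e-04, -2.71978245e-01,  9.62303394e-01,
        -1.46269899e-01],
       [ 0.00000000e+00,  0.00000000e+00,  0.00000000e+00,
         1.00000000e+00]])}
```

```bash
ls -la; ls -la pics
```

```text
total 16
drwxr-xr-x  3 agent agent 4096 Dec  1 12:48 .
drwxr-xr-x 23 root  root  4096 Dec  1 12:47 ..
-rw-r--r--  1 agent agent  201 Dec  1 12:48 h.py
drwxr-xr-x  2 agent agent 4096 Dec  1 12:48 pics
total 944
drwxr-xr-x 2 agent agent   4096 Dec  1 12:48 .
drwxr-xr-x 3 agent agent   4096 Dec  1 12:48 ..
-rw-r--r-- 1 agent agent 292174 Dec  1 12:48 scene0.png
-rw-r--r-- 1 agent agent 391172 Dec  1 12:48 top0.png
-rw-r--r-- 1 agent agent 266872 Dec  1 12:48 wrist0.png
```

View pics/scene0.png

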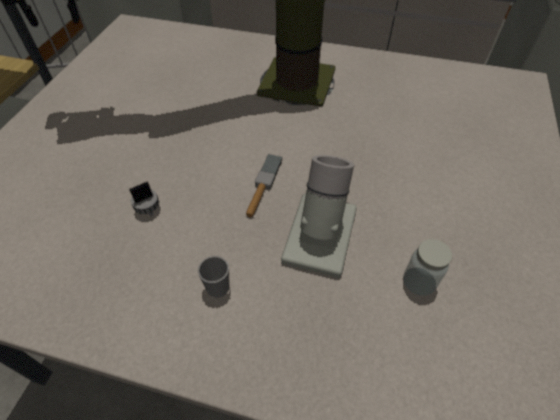

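View pics/top0.png

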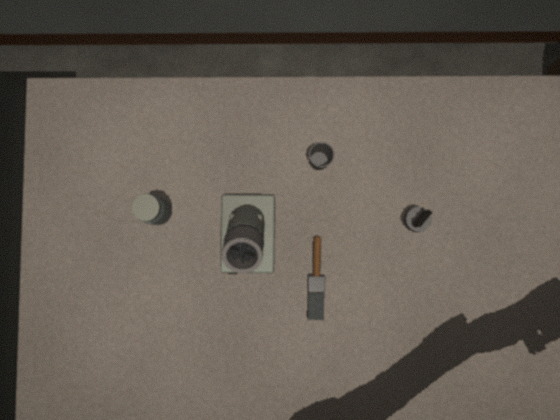

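The scene view shows the burr at about (146,198), the grinder's mouth at (331,168), the cup at (215,277), the brush at (265,185) and the jar at (427,268). In the top view the burr is at (418,217), the grinder's foot spans (221..274,195..272) with its mouth at (243,254), and the brush is near (317,278). Next I'll enlarge the parts that matter.

Run:
```python
import cv2,numpy as np
def c(f,x,y,w,h):
    m=cv2.imread(f)[y:y+h,x:x+w]; m=cv2.resize(m,(400,300),interpolation=cv2.INTER_CUBIC)
    m=np.clip(m.astype(float)*1.7,0,255).astype('uint8')
    s=400/w
    for i in range(0,w,10):
        cv2.line(m,(int(i*s),0),(int(i*s),4),(0,0,255)); 
        if (x+i)%20==0: cv2.putText(m,str(x+i),(int(i*s),14),0,.35,(0,0,255))
    for i in range(0,h,10):
        cv2.line(m,(0,int(i*s)),(4,int(i*s)),(0,0,255))
        if (y+i)%20==0: cv2.putText(m,str(y+i),(6,int(i*s)+4),0,.35,(0,0,255))
    return m
a=np.hstack([c('pics/top0.png',390,195,60,45),c('pics/top0.png',190,190,120,90)])
b=np.hstack([c('pics/scene0.png',110,170,80,60),c('pics/scene0.png',240,150,160,120)])
cv2.imwrite('pics/m1.png',np.vstack([a,b]))
```

```text
(no output)
```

View pics/m1.png

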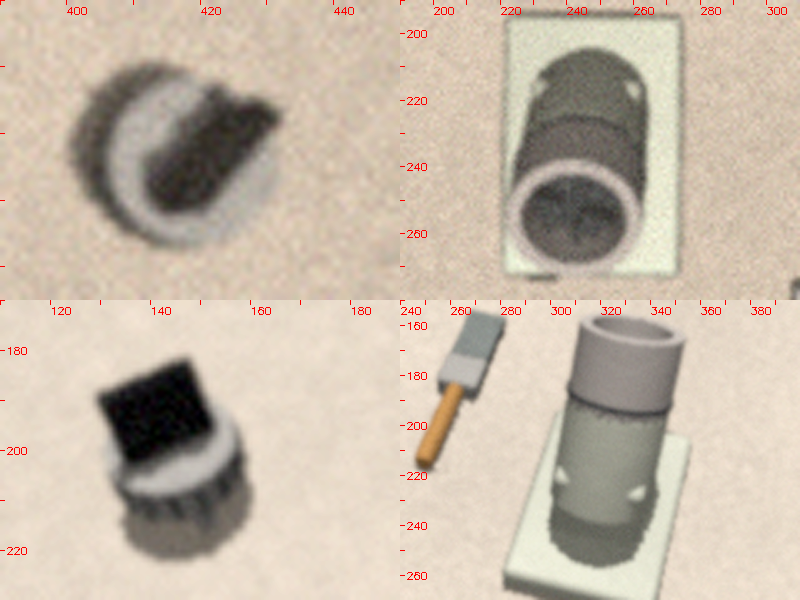

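```bash
cat >> h.py <<'E'
def ray(n,px):
    p=r.camera_params(n)
    if n=="wrist":
        s=r.get_state(); T=p['hand_eye']; Rt=R.from_quat(s['eef_rot']).as_matrix()
        Rc=Rt@T[:3,:3]; o=s['tool_pos']+Rt@T[:3,3]
    else: Rc=R.from_quat(p['attitude']).as_matrix(); o=p['position']
    d=Rc@np.array([(px[0]-p['cx'])/p['fx'],(px[1]-p['cy'])/p['fy'],1]); return o,d/np.linalg.norm(d)
def atz(n,px,z):
    o,d=ray(n,px); return o+d*(z-o[2])/d[2]
def tri(*rs):
    A=sum(np.eye(3)-np.outer(d,d) for o,d in rs); b=sum((np.eye(3)-np.outer(d,d))@o for o,d in rs)
    p=np.linalg.solve(A,b); return p,[round(1e3*np.linalg.norm(np.cross(p-o,d)),1) for o,d in rs]
E
python3 - <<'E'
from h import *
np.set_printoptions(precision=4,suppress=True)
print('mouth',tri(ray('top',(242.5,254.2)),ray('scene',(332.5,163))))
print('fin',tri(ray('top',(424.5,214.5)),ray('scene',(138.6,185.4))))
print('drum',atz('top',(418.7,219.4),.04))
for c in [(220.9,194.5),(274,194.5),(274.9,272.5),(220.9,272.5)]: print('foot',atz('top',c,.015))
for c in [(129.6,189.4),(147.6,181.4)]: print('fintop scene',atz('scene',c,.082))
for n,c,z in [('cup',(320,155),.07),('jar',(146,208),.11),('brush1',(317,237),.02),('brush2',(316,318),.02)]: print(n,atz('top',c,z))
E
```

```text
mouth (array([0.5053, 0.1919, 0.1828]), [np.float64(0.7), np.float64(0.7)])
fin (array([ 0.5913, -0.2109,  0.0913]), [np.float64(1.7), np.float64(1.7)])
drum [ 0.5843 -0.2156  0.04  ]
foot [0.6488 0.2565 0.015 ]
foot [0.6482 0.127  0.015 ]
foot [0.4592 0.1256 0.015 ]
foot [0.4597 0.2557 0.015 ]
fintop scene [ 0.6001 -0.229   0.082 ]
fintop scene [ 0.5681 -0.2017  0.082 ]
cup [0.7335 0.0194 0.07  ]
jar [0.6078 0.4112 0.11  ]
brush1 [0.5442 0.0238 0.02  ]
brush2 [0.3514 0.0282 0.02  ]
```

```bash
cat >> h.py <<'E'
np.set_printoptions(precision=4,suppress=True)
def down(deg): # tool pointing down, x axis at deg
    t=np.radians(deg); c,s=np.cos(t),np.sin(t); return np.array([[c,s,0],[s,-c,0],[0,0,-1.]])
def go(p,Rt):
    s=r.get_state(); R0=R.from_quat(s['eef_rot']).as_matrix()
    print('t',round(s['clock'],2),'pos',s['tool_pos'],'q',s['q'],'F',s['contact_force'],'M',s['moment'],'op',round(s['opening'],3))
    print('xyz',R0.T@(np.array(p)-s['tool_pos']),'rot',R.from_matrix(R0.T@Rt).as_rotvec())
E
python3 - <<'E'
from h import *
go((.582,-.218,.22),down(-40))
E
```

```text
t 0.15 pos [ 0.2568 -0.5693  0.2381] q [ 1.1808  0.6898 -0.1945  1.5661  0.1573  0.9025 -0.2151] F [0.2161 0.3439 0.3164] M [-0.0175  0.0136 -0.059 ] op 0.996
xyz [ 0.4409 -0.1864  0.0183] rot [-0.0012  0.0009  1.122 ]
```

Request:
carry_out(
  plan=[
    {"rot": [0, 0, 1.122], "xyz": [0.441, -0.186, 0.018], "grip": 0},
    {"rot": [0, 0, 1.122], "xyz": [0.441, -0.186, 0.018], "grip": 0},
    {"rot": [0, 0, 1.122], "xyz": [0.441, -0.186, 0.018], "grip": 0},
    {"rot": [0, 0, 1.122], "xyz": [0.441, -0.186, 0.018], "grip": 0},
    {"rot": [0, 0, 1.122], "xyz": [0.441, -0.186, 0.018], "grip": 0},
    {"rot": [0, 0, 1.122], "xyz": [0.441, -0.186, 0.018], "grip": 0},
    {"rot": [0, 0, 1.122], "xyz": [0.441, -0.186, 0.018], "grip": 0},
    {"rot": [0, 0, 1.122], "xyz": [0.441, -0.186, 0.018], "grip": 0},
  ],
)

```text
clock: 0.82
tool_pos: [0.4846, -0.3237, 0.226]
eef_rot: [0.958, -0.287, -0.0, -0.0]
contact_force: [0.7, -1.1, -0.6]
opening: 1.003
finger_force: 0.0
```

Run:
```python
from h import *
go((.582,-.218,.22),down(-40))
```

```text
t 0.82 pos [ 0.4846 -0.3237  0.226 ] q [ 0.4278  0.6502  0.1405  1.7216 -0.1211  0.7785 -1.5268] F [ 0.7452 -1.1269 -0.5737] M [ 0.0519 -0.0327 -0.0411] op 1.003
xyz [ 0.0232 -0.1418  0.006 ] rot [-0.      0.0003  0.1158]
```

Request:
carry_out(
  plan=[
    {"rot": [0, 0, 0.116], "xyz": [0.023, -0.142, 0.006], "grip": 0},
    {"rot": [0, 0, 0.116], "xyz": [0.023, -0.142, 0.006], "grip": 0},
    {"rot": [0, 0, 0.116], "xyz": [0.023, -0.142, 0.006], "grip": 0},
    {"rot": [0, 0, 0.116], "xyz": [0.023, -0.142, 0.006], "grip": 0},
    {"rot": [0, 0, 0.116], "xyz": [0.023, -0.142, 0.006], "grip": 0},
    {"rot": [0, 0, 0.116], "xyz": [0.023, -0.142, 0.006], "grip": 0},
  ],
)

```text
clock: 1.32
tool_pos: [0.5806, -0.2175, 0.2196]
eef_rot: [0.941, -0.338, -0.0, -0.0]
contact_force: [-0.8, -1.3, 1.2]
opening: 1.003
finger_force: 0.0
```

Run:
```python
from h import *
go((.582,-.218,.22),down(-40))
save('wrist','w1.png')
m=cv2.imread('pics/w1.png'); 
for p in [(.584,-.216,.082),(.584,-.216,.04)]:
    c=r.camera_params('wrist');s=r.get_state();Rt=R.from_quat(s['eef_rot']).as_matrix();T=c['hand_eye']
    v=T[:3,:3].T@(Rt.T@(np.array(p)-s['tool_pos'])-T[:3,3]);print(c['fx']*v[0]/v[2]+c['cx'],c['fy']*v[1]/v[2]+c['cy'])
m=np.clip(m.astype(float)*1.5,0,255).astype('uint8')
cv2.imwrite('pics/w1.png',m)
```

```text
t 1.32 pos [ 0.5806 -0.2175  0.2196] q [ 0.1766  0.7107  0.1945  1.6133 -0.171   0.8352 -1.8194] F [-0.8208 -1.3306  1.2391] M [ 0.0474  0.0309 -0.0465] op 1.003
xyz [ 0.0014 -0.0004 -0.0004] rot [0.0003 0.0009 0.0092]
276.8442034074224 201.76946848747804
277.57209318812414 192.1563152552137
```

View pics/w1.png

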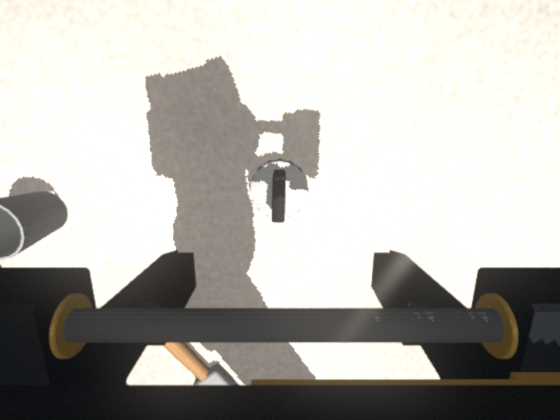

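The wrist view shows the fin at about (279,197), running along the image's vertical (the tool's x), centred in the round drum top at about (279,190). I'll enlarge it.

Run:
```python
import cv2,numpy as np
m=cv2.imread('pics/w1.png'); m=(m[150:240,220:340]/1.5).astype('uint8'); cv2.imwrite('pics/w1c.png',cv2.resize(m,(800,600),interpolation=cv2.INTER_CUBIC))
```

```text
(no output)
```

View pics/w1c.png

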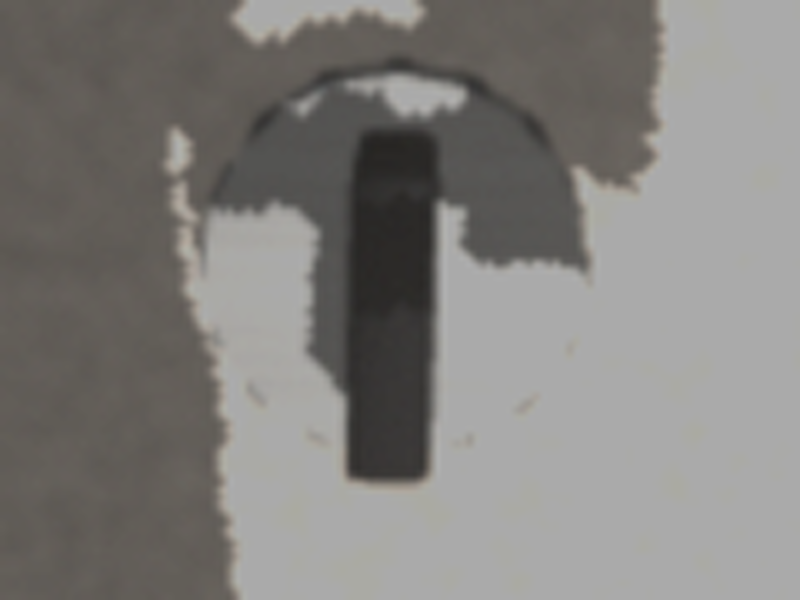

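Run:
```python
from h import *
print(atz('wrist',(278.7,200.3),.082))
for px in [(424.5,214.5),(423.5,215.5)]: print(atz('top',px,.082), tri(ray('wrist',(278.7,200.3)),ray('top',px)))
print(tri(ray('wrist',(278.7,200.3)),ray('scene',(138.6,184.2))))
p=atz('wrist',(278.7,200.3),.082)
s=r.get_state();R0=R.from_quat(s['eef_rot']).as_matrix()
p[2]=.051; go(p,R0@R.from_rotvec([0,0,.025]).as_matrix())
```

```text
[ 0.584  -0.2182  0.082 ]
[ 0.5927 -0.2157  0.082 ] (array([ 0.5886, -0.2167,  0.0852]), [np.float64(4.4), np.float64(4.4)])
[ 0.5904 -0.2133  0.082 ] (array([ 0.5871, -0.216 ,  0.0795]), [np.float64(4.0), np.float64(4.0)])
(array([ 0.5828, -0.2174,  0.0825]), [np.float64(1.5), np.float64(1.5)])
t 1.37 pos [ 0.5795 -0.2196  0.2199] q [ 0.1787  0.7101  0.1964  1.6142 -0.1707  0.8352 -1.8194] F [-0.8246 -0.6007  0.0827] M [ 0.0464 -0.0214  0.0552] op 1.0
xyz [ 0.0027 -0.0042  0.1689] rot [0.    0.    0.025]
```

Request:
carry_out(
  plan=[
    {"rot": [0, 0, 0.025], "xyz": [0.003, -0.004, 0.03], "grip": 0},
    {"rot": [0, 0, 0.025], "xyz": [0.003, -0.004, 0.065], "grip": 0},
    {"rot": [0, 0, 0.025], "xyz": [0.003, -0.004, 0.1], "grip": 0},
    {"rot": [0, 0, 0.025], "xyz": [0.003, -0.004, 0.125], "grip": 0},
    {"rot": [0, 0, 0.025], "xyz": [0.003, -0.004, 0.145], "grip": 0},
    {"rot": [0, 0, 0.025], "xyz": [0.003, -0.004, 0.16], "grip": 0},
    {"rot": [0, 0, 0.025], "xyz": [0.003, -0.004, 0.17], "grip": 0},
    {"rot": [0, 0, 0.025], "xyz": [0.003, -0.004, 0.173], "grip": 0},
  ],
  squeeze=40,
)

```text
clock: 2.03
tool_pos: [0.583, -0.2195, 0.0458]
eef_rot: [0.936, -0.352, -0.001, 0.001]
contact_force: [-1.1, -0.2, -0.7]
opening: 0.999
finger_force: 0.0
```

Request:
carry_out(
  plan=[
    {"rot": [0, 0, 0], "xyz": [0, 0, 0], "grip": 0},
    {"rot": [0, 0, 0], "xyz": [0, 0, 0], "grip": 120},
    {"rot": [0, 0, 0], "xyz": [0, 0, 0], "grip": 255},
    {"rot": [0, 0, 0], "xyz": [0, 0, 0], "grip": 255},
    {"rot": [0, 0, 0], "xyz": [0, 0, 0], "grip": 255},
    {"rot": [0, 0, 0], "xyz": [0, 0, 0], "grip": 255},
    {"rot": [0, 0, 0], "xyz": [0, 0, 0], "grip": 255},
    {"rot": [0, 0, 0], "xyz": [0, 0, 0], "grip": 255},
  ],
)

```text
clock: 2.7
tool_pos: [0.5852, -0.2178, 0.0474]
eef_rot: [0.936, -0.351, 0.0, 0.0]
contact_force: [-0.8, 0.3, -0.9]
opening: 0.494
finger_force: 0.0
```

Run:
```python
from h import *
go((.584,-.218,.046),down(-38.5))
```

```text
t 2.7 pos [ 0.5852 -0.2178  0.0474] q [ 0.2102  0.9544  0.1321  1.6987 -0.2247  0.503  -1.8033] F [-0.8316  0.2533 -0.8662] M [ 0.0308  0.0135 -0.0144] op 0.494
xyz [-0.0007  0.001   0.0014] rot [-0.0001 -0.0003 -0.0451]
```

Request:
carry_out(
  plan=[
    {"rot": [0, 0, 0], "xyz": [0, 0, 0], "grip": 255},
    {"rot": [0, 0, 0], "xyz": [0, 0, 0], "grip": 255},
    {"rot": [0, 0, 0], "xyz": [0, 0, 0], "grip": 255},
    {"rot": [0, 0, 0], "xyz": [0, 0, 0], "grip": 255},
    {"rot": [0, 0, 0], "xyz": [0, 0, 0], "grip": 255},
    {"rot": [0, 0, 0], "xyz": [0, 0, 0], "grip": 255},
    {"rot": [0, 0, 0], "xyz": [0, 0, 0], "grip": 255},
    {"rot": [0, 0, 0], "xyz": [0, 0, 0], "grip": 255},
  ],
)

```text
clock: 3.37
tool_pos: [0.5853, -0.2175, 0.0471]
eef_rot: [0.936, -0.351, 0.0, -0.0]
contact_force: [0.5, 0.2, -2.0]
opening: 0.133
finger_force: 39.9
```

```bash
cat >> h.py <<'E'
M=np.array([.505,.192,.1845]); YAW=0.; L=.047
def tilt(phi): return R.from_euler('z',YAW,degrees=True).as_matrix()@R.from_euler('y',-30,degrees=True).as_matrix()@down(phi)
def pose(out,phi,off=(0,0,0)): # burr origin 'out' m beyond mouth along axis
    Rt=tilt(phi); a=-Rt[:,2]; return M+np.array(off)+a*(out+L),Rt
E
python3 - <<'E'
from h import *
go(*pose(.06,0,(0,-.1,0)))
E
```

```text
t 3.37 pos [ 0.5853 -0.2175  0.0471] q [ 0.2102  0.9549  0.1316  1.6986 -0.2249  0.5028 -1.8033] F [ 0.5412  0.2324 -1.9816] M [ 0.2545 -0.2382 -0.02  ] op 0.133
xyz [-0.3042 -0.1455 -0.23  ] rot [ 0.1873  0.5007 -0.7003]
```

Request:
carry_out(
  plan=[
    {"rot": [0, 0, 0], "xyz": [0, 0, -0.02], "grip": 255},
    {"rot": [0, 0, 0], "xyz": [0, 0, -0.05], "grip": 255},
    {"rot": [0, 0, 0], "xyz": [0, 0, -0.085], "grip": 255},
    {"rot": [0.02, 0.06, -0.08], "xyz": [-0.02, -0.01, -0.12], "grip": 255},
    {"rot": [0.04, 0.12, -0.16], "xyz": [-0.04, -0.02, -0.15], "grip": 255},
    {"rot": [0.06, 0.17, -0.24], "xyz": [-0.07, -0.035, -0.17], "grip": 255},
    {"rot": [0.08, 0.23, -0.32], "xyz": [-0.1, -0.05, -0.19], "grip": 255},
    {"rot": [0.1, 0.28, -0.39], "xyz": [-0.13, -0.065, -0.205], "grip": 255},
  ],
)

```text
clock: 4.03
tool_pos: [0.5283, -0.0822, 0.2535]
eef_rot: [0.976, -0.158, 0.148, 0.002]
contact_force: [0.5, 1.0, -2.4]
opening: 0.134
finger_force: 39.9
```

Run:
```python
from h import *
go(*pose(.06,0,(0,-.1,0)))
```

```text
t 4.03 pos [ 0.5283 -0.0822  0.2535] q [-0.0424  0.4581  0.1292  2.1102 -0.0899  0.2811 -1.744 ] F [ 0.4816  0.9933 -2.4486] M [ 0.2069  0.4251 -0.0427] op 0.134
xyz [-0.1163 -0.1428 -0.0537] rot [ 0.0864  0.2199 -0.3061]
```

```bash
cat > kin.py <<'E'
from h import *
from scipy.optimize import least_squares
import itertools
D=[([1.1808,.6898,-.1945,1.5661,.1573,.9025,-.2151],[.2568,-.5693,.2381],[.9776,.2104,0,0]),
([.4278,.6502,.1405,1.7216,-.1211,.7785,-1.5268],[.4846,-.3237,.226],[.958,-.287,0,0]),
([.1787,.7101,.1964,1.6142,-.1707,.8352,-1.8194],[.5806,-.2180,.2197],[.941,-.338,0,0]),
([.2102,.9549,.1316,1.6986,-.2249,.5028,-1.8033],[.5853,-.2175,.0471],[.936,-.351,0,0]),
([-.0424,.4581,.1292,2.1102,-.0899,.2811,-1.744],[.5283,-.0822,.2535],[.976,-.158,.148,.002])]
E_=lambda a,t:R.from_euler(a,t).as_matrix()
def fk(q,L,s):
    h,l1,l2,l3,o1,o2=L
    A=E_('z',s[0]*q[0]); p=np.array([0,0,h]); A=A@E_('y',q[1])@E_('z',s[1]*q[2]); p=p+A@[o1,0,l1]
    A=A@E_('y',q[3])@E_('z',s[2]*q[4]); p=p+A@[o2,0,l2]
    A=A@E_('y',q[5])@E_('z',s[3]*q[6]); p=p+A@[0,0,l3]; return p,A
def fit():
    best=None
    for s in itertools.product([-1,1],repeat=4):
        f=lambda L:np.concatenate([fk(q,L,s)[0]-p for q,p,_ in D])
        g=least_squares(f,[.33,.4,.4,.25,0,0])
        e=[fk(q,g.x,s)[1].T@R.from_quat(u).as_matrix() for q,_,u in D]
        off=e[0]; re=max(np.linalg.norm(x-off) for x in e)
        c=g.cost**.5+re
        if best is None or c<best[0]: best=(c,g.x,s,off,g.cost,re)
    return best
E
python3 - <<'E'
from kin import *
b=fit(); print(b)
L,s,off=b[1],b[2],b[3]
lo=np.array([-3.01,-.46,-1.47,.13,-1,.04,-2.66]);hi=np.array([3.01,2.08,1.51,2.56,4.14,2.09,2.66])
def ik(p,Rt):
    sols=[]
    rng=np.random.default_rng(0)
    for k in range(40):
        f=lambda q:np.r_[(fk(q,L,s)[0]-p)*10,R.from_matrix(Rt.T@fk(q,L,s)[1]@off).as_rotvec()]
        g=least_squares(f,rng.uniform(lo,hi),bounds=(lo,hi))
        if g.cost<1e-6: sols.append(g.x)
    return np.array(sols)
for args in [(.06,0,(0,-.1,0)),(.04,0),(-.024,-45),(-.024,0),(-.04,0),(-.04,45)]:
    S=ik(*pose(*args)); print(args,len(S)); print(S[:6])
E
```

```text
(np.float64(0.06961091242335479), array([ 0.1707,  0.4369,  0.263 ,  0.1218,  0.0912, -0.1029]), (-1, -1, -1, -1), array([[ 0.0001, -1.    , -0.0014],
       [ 1.    ,  0.0001,  0.0001],
       [-0.0001, -0.0014,  1.    ]]), np.float64(0.004105047673315333), np.float64(0.005540266466603798))
(0.06, 0, (0, -0.1, 0)) 19
[[ 0.0557  0.2611 -0.1025  2.3236  0.8956  0.0553 -2.4902]
 [ 0.0772  0.2634 -0.1253  2.3188  0.9134  0.0615 -2.5051]
 [-0.9587  0.361   0.6753  2.3254 -0.8888  0.053  -1.065 ]
 [-0.9367  0.3505  0.6514  2.3361 -0.8476  0.0401 -1.0994]
 [ 0.3167  0.3044 -0.3948  2.265   1.096   0.1456 -2.6579]
 [ 0.2952  0.2993 -0.3692  2.27    1.0803  0.1365 -2.6449]]
(0.04, 0) 17
[[-0.3678  0.3491  0.1228  2.2106  0.8521  0.116  -2.6599]
 [-0.5934  0.3495  0.3499  2.2687  0.5941  0.0466 -2.4509]
 [-1.0903  0.466   0.6834  2.2597 -0.6408  0.0561 -1.4682]
 [-0.477   0.3467  0.2373  2.238   0.7411  0.0806 -2.57  ]
 [-0.6176  0.3508  0.3717  2.2752  0.5585  0.0401 -2.4222]
 [-0.3679  0.3491  0.1229  2.2106  0.852   0.1159 -2.6599]]
(-0.024, -45) 17
[[ 0.3169  0.772  -0.8211  1.9311  1.5665  0.6239  2.3714]
 [-0.3221  0.4878  0.1289  2.116   1.0594  0.0575  2.6576]
 [ 0.4075  1.3425 -1.47    1.8033  1.8975  1.3409  2.4563]
 [ 0.2113  0.6604 -0.6141  1.966   1.4771  0.46    2.3939]
 [-0.1248  0.515  -0.1178  2.0554  1.238   0.172   2.5246]
 [-0.2375  0.4961  0.0263  2.0882  1.1437  0.1042  2.5927]]
(-0.024, 0) 0
[]
(-0.04, 0) 0
[]
(-0.04, 45) 12
[[ 0.4028  1.3821 -1.4689  1.7766  1.9289  1.3431 -2.2352]
 [ 0.1072  0.6337 -0.4445  1.9666  1.436   0.354  -2.3064]
 [-0.3262  0.522   0.1446  2.0934  1.083   0.0408 -2.078 ]
 [-0.0725  0.5633 -0.1822  2.014   1.3104  0.203  -2.24  ]
 [ 0.3274  0.8395 -0.8568  1.8978  1.6127  0.6696 -2.3471]
 [ 0.4046  1.3711 -1.4576  1.7792  1.9218  1.3302 -2.2397]]
```

Run:
```python
from kin import *
s=(-1,-1,-1,-1)
def fk2(q,P):
    A=E_('z',-q[0]); p=A@[P[0],0,P[1]]
    A=A@E_('y',q[1]); p=p+A@[P[2],0,0]; A=A@E_('z',-q[2]); p=p+A@[P[3],P[8],P[4]]
    A=A@E_('y',q[3])@E_('z',-q[4]); p=p+A@[P[5],0,P[6]]
    A=A@E_('y',q[5])@E_('z',-q[6]); p=p+A@[0,0,P[7]]; return p
f=lambda P:np.concatenate([np.r_[fk2(q,P)-p] for q,p,_ in D]+[np.array(P-P0)*1e-3])
P0=np.array([0,.33,0,0,.4,0,.4,.25,0])
g=least_squares(f,P0); print(g.x,np.abs(g.fun[:15]).reshape(5,3).max(1))
f=lambda P:np.concatenate([np.r_[fk2(q,np.r_[0,P[0],0,0,P[1],0,P[2],P[3],0])-p] for q,p,_ in D])
g=least_squares(f,[.33,.4,.4,.25]); print(g.x,g.fun.reshape(5,3))
```

```text
[-0.005   0.3337  0.0133 -0.0064  0.558  -0.011   0.3401  0.3159 -0.0454] [0.0024 0.0011 0.003  0.0004 0.001 ]
[0.4309 0.5155 0.3924 0.337 ] [[ 0.0512  0.0194  0.0098]
 [ 0.0225  0.0328 -0.0013]
 [ 0.012   0.0328  0.0015]
 [-0.0063  0.0419  0.0007]
 [ 0.0089  0.0402 -0.0108]]
```

```bash
cat >> kin.py <<'E'
P=np.array([-.005,.3337,.0133,-.0064,.558,-.011,.3401,.3159,-.0454])
OFF=np.array([[0,-1,0],[1,0,0],[0,0,1.]])
def fk2(q):
    A=E_('z',-q[0]); p=A@[P[0],0,P[1]]
    A=A@E_('y',q[1]); p=p+A@[P[2],0,0]; A=A@E_('z',-q[2]); p=p+A@[P[3],P[8],P[4]]
    A=A@E_('y',q[3])@E_('z',-q[4]); p=p+A@[P[5],0,P[6]]
    A=A@E_('y',q[5])@E_('z',-q[6]); return p+A@[0,0,P[7]],A@OFF
lo=np.array([-3.01,-.46,-1.47,.13,-1,.04,-2.66]);hi=np.array([3.01,2.08,1.51,2.56,4.14,2.09,2.66])
def ik(p,Rt,n=25,seed=None):
    rng=np.random.default_rng(0); S=[]
    for k in range(n):
        def f(q):
            x,A=fk2(q); return np.r_[(x-p)*10,R.from_matrix(Rt.T@A).as_rotvec()]
        g=least_squares(f,rng.uniform(lo,hi) if seed is None else seed,bounds=(lo,hi))
        if g.cost<1e-6: S.append(g.x)
    return np.array(S)
E
python3 - <<'E'
from kin import *
for args in [(.06,0,(0,-.1,0)),(.06,60,(0,-.1,0)),(-.024,0),(-.024,45),(-.024,90),(-.04,135)]:
    S=ik(*pose(*args)); print(args,len(S)); print(S[:5])
    if len(S): print('min',S.min(0),'max',S.max(0))
E
```

```text
(0.06, 0, (0, -0.1, 0)) 8
[[-0.4216  0.3092  0.0055  2.4161  1.8966  0.2135  2.4423]
 [-0.9867  0.451   0.8035  2.4074  4.1398  0.1924  0.2196]
 [ 0.0823  0.3423 -0.7116  2.4221  1.6262  0.4847  2.651 ]
 [-0.9863  0.4508  0.8027  2.4074  4.1387  0.1919  0.2207]
 [-0.5922  0.3247  0.244   2.4078  2.151   0.1308  2.205 ]]
min [-0.9867  0.3092 -0.7782  2.3934  1.6107  0.0687  0.2196] max [0.1259 0.451  0.8035 2.4221 4.1398 0.5147 2.66  ]
(0.06, 60, (0, -0.1, 0)) 16
[[ 0.4716  0.5748 -1.466   2.416   1.4652  0.9629 -2.5242]
 [-0.7414  0.3513  0.4439  2.3954  2.7468  0.0735  2.66  ]
 [-0.1767  0.3098 -0.3367  2.4211  1.7317  0.3356 -2.6569]
 [-0.1834  0.3094 -0.3272  2.421   1.7351  0.3321 -2.6595]
 [ 0.1858  0.369  -0.8726  2.4216  1.5896  0.5599 -2.5646]]
min [-0.9868  0.3094 -1.466   2.3942  1.4652  0.0727 -2.6595] max [0.4716 0.5748 0.8036 2.422  4.14   0.9629 2.66  ]
(-0.024, 0) 7
[[-0.552   0.5481 -0.0932  2.3044  1.971   0.3744  2.1721]
 [-1.1426  0.7899  0.9015  2.2952  4.139   0.3842 -0.0343]
 [-0.6438  0.5539  0.0495  2.3009  2.0871  0.3041  2.0569]
 [-0.7905  0.5786  0.2772  2.
[... 806 characters left out ...]
13  2.3087  1.7942  0.5747 -2.3682]
 [-0.6458  0.5541  0.0526  2.3008  2.0902  0.3026 -2.6586]
 [-0.3291  0.5632 -0.4439  2.3086  1.8035  0.5593 -2.3772]]
min [-1.1307  0.5477 -1.4658  2.2838  1.5885  0.1564 -2.6589] max [0.1559 0.9128 0.87   2.3087 4.1041 1.3416 2.6599]
(-0.04, 135) 16
[[ 0.157   0.962  -1.469   2.2943  1.6225  1.376  -1.3766]
 [-1.0359  0.7389  0.6989  2.2839  3.8068  0.2743  2.6549]
 [-0.8496  0.6378  0.3853  2.2791  2.8524  0.1923 -2.6458]
 [-0.6465  0.592   0.0706  2.2918  2.2027  0.3059 -1.9811]
 [ 0.1569  0.9617 -1.4686  2.2943  1.6225  1.3755 -1.3767]]
min [-1.0405  0.5841 -1.469   2.2791  1.6225  0.1922 -2.6593] max [0.157  0.962  0.7083 2.3016 3.8255 1.376  2.6549]
```

Request:
carry_out(
  plan=[
    {"rot": [0, 0, -0.12], "xyz": [0, 0, 0], "grip": 255},
    {"rot": [0, 0, -0.24], "xyz": [0, 0, 0], "grip": 255},
    {"rot": [0, 0, -0.36], "xyz": [0, 0, 0], "grip": 255},
    {"rot": [0, 0, -0.48], "xyz": [0, 0, 0], "grip": 255},
    {"rot": [0, 0, -0.6], "xyz": [0, 0, 0], "grip": 255},
    {"rot": [0, 0, -0.72], "xyz": [0, 0, 0], "grip": 255},
    {"rot": [0, 0, -0.84], "xyz": [0, 0, 0], "grip": 255},
    {"rot": [0, 0, -0.96], "xyz": [0, 0, 0], "grip": 255},
  ],
)

```text
clock: 4.7
tool_pos: [0.5285, -0.0839, 0.2516]
eef_rot: [0.939, 0.312, 0.128, 0.07]
contact_force: [0.3, 0.5, -3.3]
opening: 0.139
finger_force: 39.9
```

Run:
```python
from kin import *
q=r.get_state()['q']; x,A=fk2(q); s=r.get_state(); print('model err',x-s['tool_pos'])
for ph in (45,90,135):print(ph); go(*pose(.06,ph,(0,-.1,0)))
```

```text
model err [ 0.0037  0.0031 -0.0024]
45
t 4.7 pos [ 0.5285 -0.0839  0.2516] q [ 0.115   0.459  -0.0994  2.0992  0.2918  0.3072 -1.1637] F [ 0.342   0.5482 -3.2883] M [ 0.0465  0.4749 -0.0223] op 0.139
xyz [ 0.0516 -0.1783 -0.0556] rot [-0.1154  0.2116 -0.13  ]
90
t 4.7 pos [ 0.5285 -0.0839  0.2516] q [ 0.115   0.459  -0.0994  2.0992  0.2918  0.3072 -1.1637] F [ 0.342   0.5482 -3.2883] M [ 0.0465  0.4749 -0.0223] op 0.139
xyz [ 0.0516 -0.1783 -0.0556] rot [-0.1941  0.1567 -0.9114]
135
t 4.7 pos [ 0.5285 -0.0839  0.2516] q [ 0.115   0.459  -0.0994  2.0992  0.2918  0.3072 -1.1637] F [ 0.342   0.5482 -3.2883] M [ 0.0465  0.4749 -0.0223] op 0.139
xyz [ 0.0516 -0.1783 -0.0556] rot [-0.2613  0.077  -1.6923]
```

Request:
carry_out(
  plan=[
    {"rot": [-0.01, 0.01, -0.12], "xyz": [0, 0, -0.005], "grip": 255},
    {"rot": [-0.03, 0.03, -0.24], "xyz": [0.005, -0.018, -0.012], "grip": 255},
    {"rot": [-0.05, 0.05, -0.35], "xyz": [0.01, -0.036, -0.02], "grip": 255},
    {"rot": [-0.07, 0.07, -0.46], "xyz": [0.016, -0.055, -0.028], "grip": 255},
    {"rot": [-0.1, 0.09, -0.57], "xyz": [0.022, -0.075, -0.036], "grip": 255},
    {"rot": [-0.13, 0.11, -0.68], "xyz": [0.029, -0.1, -0.044], "grip": 255},
    {"rot": [-0.16, 0.13, -0.79], "xyz": [0.036, -0.125, -0.05], "grip": 255},
    {"rot": [-0.194, 0.157, -0.9], "xyz": [0.043, -0.15, -0.056], "grip": 255},
  ],
)

```text
clock: 5.37
tool_pos: [0.4783, 0.0205, 0.2787]
eef_rot: [0.767, 0.602, 0.161, 0.154]
contact_force: [-0.2, -0.1, -3.0]
opening: 0.134
finger_force: 39.9
```

Run:
```python
from kin import *
for ph in (90,135):print(ph); go(*pose(.06,ph,(0,-.1,0)))
```

```text
90
t 5.37 pos [0.4783 0.0205 0.2787] q [-0.3619  0.3326  0.1731  2.354   1.183   0.0814 -1.6154] F [-0.2347 -0.1347 -2.9667] M [ 0.0079  0.6961 -0.0066] op 0.134
xyz [ 0.0635 -0.0404 -0.0132] rot [-0.0721  0.0508 -0.2283]
135
t 5.37 pos [0.4783 0.0205 0.2787] q [-0.3619  0.3326  0.1731  2.354   1.183   0.0814 -1.6154] F [-0.2347 -0.1347 -2.9667] M [ 0.0079  0.6961 -0.0066] op 0.134
xyz [ 0.0635 -0.0404 -0.0132] rot [-0.0896  0.0201 -1.0132]
```

Request:
carry_out(
  plan=[
    {"rot": [0, 0, -0.1], "xyz": [0, 0, -0.005], "grip": 255},
    {"rot": [-0.01, 0.01, -0.2], "xyz": [0.01, -0.006, -0.01], "grip": 255},
    {"rot": [-0.02, 0.015, -0.23], "xyz": [0.02, -0.012, -0.013], "grip": 255},
    {"rot": [-0.035, 0.025, -0.23], "xyz": [0.03, -0.02, -0.013], "grip": 255},
    {"rot": [-0.05, 0.035, -0.23], "xyz": [0.04, -0.027, -0.013], "grip": 255},
    {"rot": [-0.072, 0.051, -0.23], "xyz": [0.05, -0.035, -0.013], "grip": 255},
    {"rot": [-0.072, 0.051, -0.23], "xyz": [0.063, -0.04, -0.013], "grip": 255},
    {"rot": [-0.072, 0.051, -0.23], "xyz": [0.063, -0.04, -0.013], "grip": 255},
  ],
)

```text
clock: 6.03
tool_pos: [0.4509, 0.0946, 0.2763]
eef_rot: [0.681, 0.685, 0.184, 0.18]
contact_force: [-0.0, 0.1, -4.0]
opening: 0.131
finger_force: 39.9
```

Run:
```python
from kin import *
for ph in (90,135):print(ph); go(*pose(.06,ph,(0,-.1,0)))
```

```text
90
t 6.03 pos [0.4509 0.0946 0.2763] q [-0.3366  0.3215 -0.1697  2.4543  1.9225  0.3    -2.3483] F [-0.0232  0.0963 -4.0177] M [-0.093   0.7745  0.0234] op 0.131
xyz [-0.0026  0.0009 -0.0005] rot [-0.0028 -0.0069  0.0038]
135
t 6.03 pos [0.4509 0.0946 0.2763] q [-0.3366  0.3215 -0.1697  2.4543  1.9225  0.3    -2.3483] F [-0.0232  0.0963 -4.0177] M [-0.093   0.7745  0.0234] op 0.131
xyz [-0.0026  0.0009 -0.0005] rot [ 0.0001 -0.0077 -0.7816]
```

Run:
```python
from h import *
s=r.get_state(); print(s['tool_pos'],s['eef_rot'])
m=save('wrist','w2.png'); m=cv2.imread('pics/w2.png')
m=np.clip(m[0:300,80:480].astype(float)*1.3,0,255).astype('uint8')
cv2.imwrite('pics/w2c.png',cv2.resize(m,(800,600),interpolation=cv2.INTER_CUBIC))
```

```text
[0.4509 0.0946 0.2763] [0.6813 0.6852 0.1841 0.18  ]
```

View pics/w2c.png

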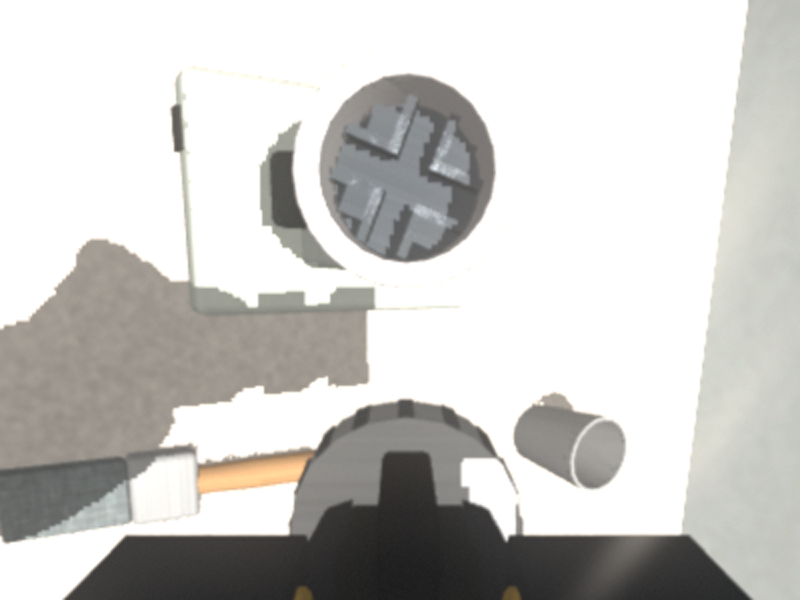

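The picture shows the bore centred at crop (407,168), which is pixel (283.5,84). The drive slots are visible: one arm runs from crop (382,250) to (432,108), the other from (340,153) to (466,207). The burr is held upright.

Run:
```python
from h import *
px=lambda c:(80+c[0]/2,c[1]/2)
print('mouth w+top',tri(ray('wrist',px((407,168))),ray('top',(242.5,254.2))))
print('w+scene',tri(ray('wrist',px((407,168))),ray('scene',(332.5,163))))
print('all',tri(ray('wrist',px((407,168))),ray('scene',(332.5,163)),ray('top',(242.5,254.2))))
s=r.get_state();R0=R.from_quat(s['eef_rot']).as_matrix()
Mt=R0.T@(M-s['tool_pos']); print('mouth in tool',Mt)
def plane(c,z):
    o,d=ray('wrist',px(c)); o=R0.T@(o-s['tool_pos']); d=R0.T@d; return (o+d*(z-o[2])/d[2])[:2]
for c in [(320,168),(495,168),(407,74),(407,262)]: print('rim',plane(c,Mt[2]))
zf=Mt[2]+.024
for pts in [((382,250),(432,108)),((340,153),(466,207)),((365,245),(412,98)),((400,255),(450,122)),((348,128),(478,190)),((332,178),(455,225))]:
    a,b=plane(pts[0],zf),plane(pts[1],zf); print(a,b,'ang',np.degrees(np.arctan2(*(b-a)[::-1])))
e=lambda c:atz('wrist',px(c),.015)
for c in [(192,75),(192,300),(460,307),(203,311)]: print('foot',e(c))
print('fin/burr drumtop', [plane(c,.007) for c in ((292,520),(520,520),(407,402))],'fin',plane((383,455),-.035),plane((430,455),-.035))
```

```text
mouth w+top (array([0.5055, 0.1905, 0.1834]), [np.float64(0.6), np.float64(0.6)])
w+scene (array([0.5056, 0.1913, 0.183 ]), [np.float64(1.3), np.float64(1.3)])
all (array([0.5055, 0.1912, 0.183 ]), [np.float64(1.3), np.float64(1.4), np.float64(0.1)])
mouth in tool [0.0994 0.0007 0.1067]
rim [ 0.0971 -0.0313]
rim [0.0971 0.0329]
rim [0.1281 0.0006]
rim [0.0637 0.0006]
[ 0.068  -0.0098] [0.1217 0.0104] ang 20.608857427596575
[ 0.1053 -0.0261] [0.0849 0.0247] ang 111.9141038733768
[ 0.07   -0.0168] [0.1252 0.0026] ang 19.306236716258606
[ 0.066  -0.0023] [0.1166 0.0176] ang 21.423283147634052
[ 0.1145 -0.0227] [0.0914 0.0294] ang 113.89946480368324
[ 0.096  -0.0296] [0.0779 0.0203] ang 109.91567278708787
foot [0.4697 0.2504 0.015 ]
foot [0.4595 0.1324 0.015 ]
foot [0.6467 0.1205 0.015 ]
foot [0.4652 0.1259 0.015 ]
fin/burr drumtop [array([ 0.0017, -0.0292]), array([0.0016, 0.0296]), array([0.0329, 0.0005])] fin [ 0.0331 -0.0039] [0.0331 0.0046]
```

Request:
carry_out(
  plan=[
    {"rot": [0, 0, -0.12], "xyz": [0, 0, 0], "grip": 255},
    {"rot": [0, 0, -0.24], "xyz": [0.01, 0, 0], "grip": 255},
    {"rot": [0, 0, -0.36], "xyz": [0.025, 0, 0], "grip": 255},
    {"rot": [0, 0, -0.48], "xyz": [0.04, 0, 0], "grip": 255},
    {"rot": [0, 0, -0.6], "xyz": [0.055, 0, 0], "grip": 255},
    {"rot": [0, 0, -0.72], "xyz": [0.07, 0, 0], "grip": 255},
    {"rot": [0, 0, -0.84], "xyz": [0.085, 0.0005, 0], "grip": 255},
    {"rot": [0, 0, -0.96], "xyz": [0.0975, 0.0005, 0], "grip": 255},
  ],
)

```text
clock: 6.75
tool_pos: [0.4537, 0.1886, 0.2778]
eef_rot: [0.288, 0.922, 0.077, 0.247]
contact_force: [0.0, -0.3, -2.9]
opening: 0.134
finger_force: 39.9
```

Request:
carry_out(
  plan=[
    {"rot": [0, 0, -0.12], "xyz": [0, 0, 0], "grip": 255},
    {"rot": [0, 0, -0.24], "xyz": [0, 0, 0], "grip": 255},
    {"rot": [0, 0, -0.24], "xyz": [0, 0, 0], "grip": 255},
    {"rot": [0, 0, -0.24], "xyz": [0, 0, 0], "grip": 255},
  ],
)

```text
clock: 7.08
tool_pos: [0.4536, 0.1875, 0.2776]
eef_rot: [0.181, 0.949, 0.048, 0.254]
contact_force: [-0.4, 0.0, -3.2]
opening: 0.135
finger_force: 39.9
```

```bash
sed -i 's/^M=.*\]);/M=np.array([.5055,.1903,.1838]);/' h.py
python3 - <<'E'
from h import *
go(*pose(.03,159))
m=save('wrist','w3.png');m=save('top','t3.png');m=save('scene','s3.png')
a=cv2.imread('pics/w3.png')[60:360,80:480]; b=cv2.imread('pics/s3.png')[100:250,250:450]
cv2.imwrite('pics/m3.png',np.hstack([cv2.resize(a,(400,300)),cv2.resize(b,(400,300),interpolation=cv2.INTER_CUBIC)]))
E
```

```text
t 7.08 pos [0.4536 0.1875 0.2776] q [-0.8599  0.3718  0.2176  2.3594  1.575   0.2395 -1.0027] F [-0.4299  0.0352 -3.2365] M [0.0351 0.6746 0.0011] op 0.135
xyz [0.0029 0.0019 0.0302] rot [-0.0007  0.0005 -0.0095]
```

View pics/m3.png

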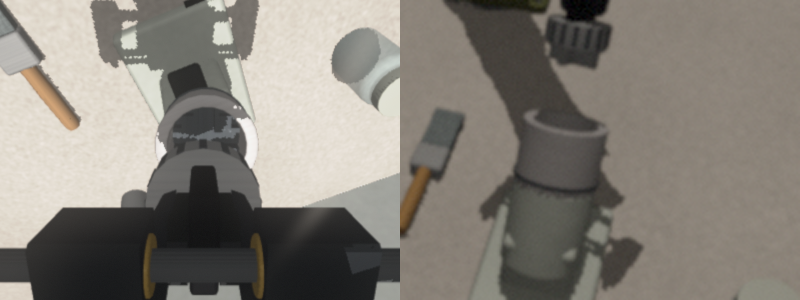

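Run:
```python
import cv2,numpy as np
m=cv2.imread('pics/w3.png')[135:255,205:365]
m=np.clip(m.astype(float)*1.3,0,255).astype('uint8')
cv2.imwrite('pics/w3c.png',cv2.resize(m,(800,600),interpolation=cv2.INTER_CUBIC))
```

```text
(no output)
```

View pics/w3c.png

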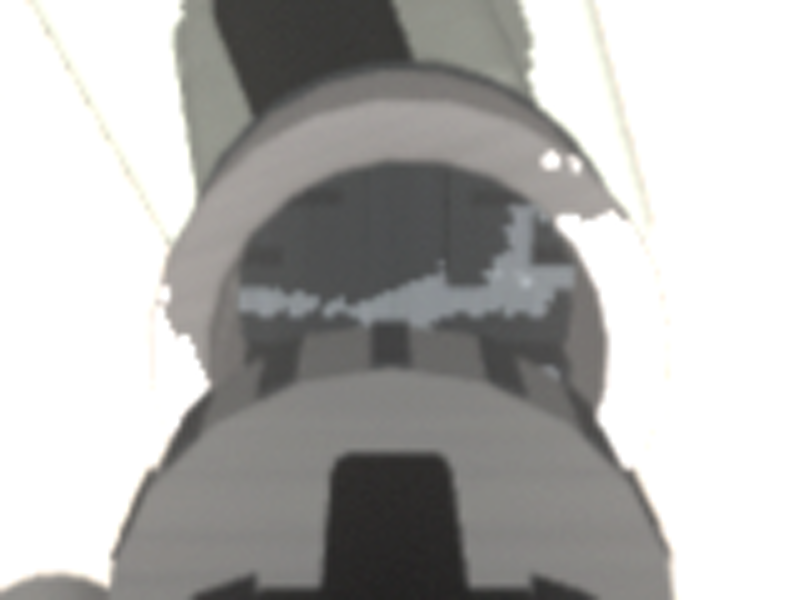

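The bore's centre is about 4 mm along +x and 2.5 mm along +y of the burr in the tool frame, and the slot edges run parallel to the tool's x, so the turn is right. I'll correct the offset and lower.

Request:
carry_out(
  plan=[
    {"rot": [0, 0, 0], "xyz": [0.004, 0.0025, 0.01], "grip": 255},
    {"rot": [0, 0, 0], "xyz": [0.004, 0.0025, 0.022], "grip": 255},
    {"rot": [0, 0, 0], "xyz": [0.004, 0.0025, 0.034], "grip": 255},
    {"rot": [0, 0, 0], "xyz": [0.004, 0.0025, 0.045], "grip": 255},
    {"rot": [0, 0, 0], "xyz": [0.004, 0.0025, 0.055], "grip": 255},
    {"rot": [0, 0, 0], "xyz": [0.004, 0.0025, 0.063], "grip": 255},
    {"rot": [0, 0, 0], "xyz": [0.004, 0.0025, 0.069], "grip": 255},
    {"rot": [0, 0, 0], "xyz": [0.004, 0.0025, 0.07], "grip": 255},
  ],
)

```text
clock: 7.9
tool_pos: [0.4865, 0.1916, 0.2148]
eef_rot: [0.18, 0.949, 0.048, 0.254]
contact_force: [0.2, 0.8, -3.1]
opening: 0.13
finger_force: 39.9
```

```bash
cat >> h.py <<'E'
def st():
    s=r.get_state(); R0=R.from_quat(s['eef_rot']).as_matrix()
    print('t',round(s['clock'],2),'F_tool',R0.T@s['contact_force'],'M_tool',R0.T@s['moment'],'depth',round(float((M-s['tool_pos'])@-R0[:,2]+0)*-1e3-47,1),'q',s['q'])
E
python3 - <<'E'
from h import *
st(); go(*pose(-.024,159))
m=save('wrist','w4.png'); m=cv2.imread('pics/w4.png')[135:285,185:385]
cv2.imwrite('pics/w4c.png',cv2.resize(np.clip(m*1.3,0,255).astype('uint8'),(800,600),interpolation=cv2.INTER_CUBIC))
E
```

```text
t 7.9 F_tool [1.5465 0.2581 2.764 ] M_tool [0.1806 0.6684 0.0167] depth -10.6 q [-0.6259  0.535  -0.0463  2.3538  2.0348  0.377  -1.4548]
t 7.9 pos [0.4865 0.1916 0.2148] q [-0.6259  0.535  -0.0463  2.3538  2.0348  0.377  -1.4548] F [ 0.2149  0.8036 -3.067 ] M [0.0744 0.6882 0.0231] op 0.13
xyz [-0.0014 -0.0009  0.0134] rot [-0.0007 -0.0004 -0.0073]
```

View pics/w4c.png

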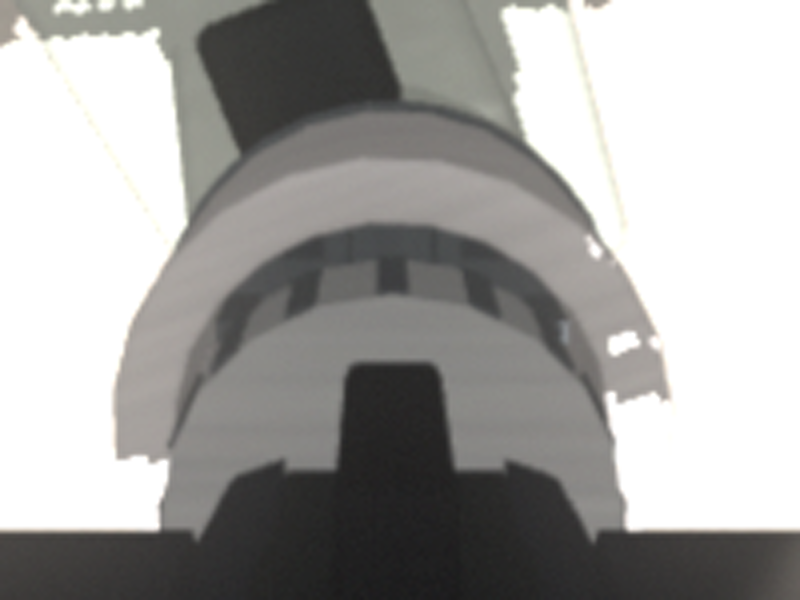

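The drum is centred over the bore within about 0.5 mm and the slot edges are parallel to the fin. I'll lower it gently.

Request:
carry_out(
  plan=[
    {"rot": [0, 0, 0], "xyz": [0, 0, 0.002], "grip": 255},
    {"rot": [0, 0, 0], "xyz": [0, 0, 0.004], "grip": 255},
    {"rot": [0, 0, 0], "xyz": [0, 0, 0.006], "grip": 255},
    {"rot": [0, 0, 0], "xyz": [0, 0, 0.008], "grip": 255},
    {"rot": [0, 0, 0], "xyz": [0, 0, 0.01], "grip": 255},
    {"rot": [0, 0, 0], "xyz": [0, 0, 0.0115], "grip": 255},
    {"rot": [0, 0, 0], "xyz": [0, 0, 0.013], "grip": 255},
    {"rot": [0, 0, 0], "xyz": [0, 0, 0.013], "grip": 255},
  ],
)

```text
clock: 8.62
tool_pos: [0.4927, 0.1921, 0.2041]
eef_rot: [0.179, 0.949, 0.048, 0.254]
contact_force: [0.5, -0.3, -2.6]
opening: 0.133
finger_force: 39.9
```

```bash
python3 -c "
from h import *
st()"
```

```text
t 8.62 F_tool [ 0.7227 -0.554   2.5133] M_tool [0.2525 0.6794 0.0523] depth -23.0 q [-0.5962  0.5641 -0.0784  2.3495  2.077   0.4035 -1.4902]
```

Request:
carry_out(
  plan=[
    {"rot": [0, 0, 0], "xyz": [0, 0, 0.001], "grip": 255},
    {"rot": [0, 0, 0], "xyz": [0, 0, 0.002], "grip": 255},
    {"rot": [0, 0, 0], "xyz": [0, 0, 0.003], "grip": 255},
    {"rot": [0, 0, 0], "xyz": [0, 0, 0.004], "grip": 255},
    {"rot": [0, 0, 0], "xyz": [0, 0, 0.005], "grip": 255},
    {"rot": [0, 0, 0], "xyz": [0, 0, 0.005], "grip": 255},
  ],
)

```text
clock: 9.12
tool_pos: [0.4952, 0.1921, 0.1999]
eef_rot: [0.179, 0.949, 0.048, 0.254]
contact_force: [0.2, -0.2, -4.0]
opening: 0.133
finger_force: 39.9
```

```bash
python3 -c "
from h import *
st()"
```

```text
t 9.12 F_tool [ 1.6487 -0.8455  3.5188] M_tool [0.1699 0.6467 0.0313] depth -27.9 q [-0.5854  0.5756 -0.0894  2.3475  2.0918  0.4133 -1.5024]
```

Request:
carry_out(
  plan=[
    {"rot": [0, 0, 0], "xyz": [0, 0, 0.001], "grip": 255},
    {"rot": [0, 0, 0], "xyz": [0, 0, 0.002], "grip": 255},
    {"rot": [0, 0, 0], "xyz": [0, 0, 0.003], "grip": 255},
    {"rot": [0, 0, 0], "xyz": [0, 0, 0.004], "grip": 255},
    {"rot": [0, 0, 0], "xyz": [0, 0, 0.005], "grip": 255},
    {"rot": [0, 0, 0], "xyz": [0, 0, 0.006], "grip": 255},
    {"rot": [0, 0, 0], "xyz": [0, 0, 0.006], "grip": 255},
  ],
)

```text
clock: 9.7
tool_pos: [0.4982, 0.1922, 0.1946]
eef_rot: [0.179, 0.949, 0.048, 0.254]
contact_force: [-1.4, 0.3, -2.9]
opening: 0.134
finger_force: 39.9
```

```bash
python3 -c "
from h import *
st()"
```

```text
t 9.7 F_tool [ 2.6154 -0.7471  1.8216] M_tool [ 0.2004  0.6481 -0.0081] depth -34.0 q [-0.573   0.5897 -0.1018  2.3448  2.1086  0.4248 -1.516 ]
```

Request:
carry_out(
  plan=[
    {"rot": [0, 0, 0], "xyz": [0, 0, 0.001], "grip": 255},
    {"rot": [0, 0, 0], "xyz": [0, 0, 0.002], "grip": 255},
    {"rot": [0, 0, 0], "xyz": [0, 0, 0.003], "grip": 255},
    {"rot": [0, 0, 0], "xyz": [0, 0, 0.004], "grip": 255},
    {"rot": [0, 0, 0], "xyz": [0, 0, 0.0045], "grip": 255},
    {"rot": [0, 0, 0], "xyz": [0, 0, 0.0045], "grip": 255},
  ],
)

```text
clock: 10.2
tool_pos: [0.5003, 0.1921, 0.1911]
eef_rot: [0.179, 0.949, 0.048, 0.255]
contact_force: [-3.3, -0.1, 0.8]
opening: 0.13
finger_force: 39.9
```

```bash
python3 -c "
from h import *
st()
s=[r.snapshot('top') and 0 for _ in range(0)]"
```

```text
t 10.2 F_tool [ 2.2511 -0.9614 -2.3355] M_tool [0.2434 0.608  0.0299] depth -38.1 q [-0.5643  0.5994 -0.1106  2.3431  2.1205  0.4333 -1.5254]
```

Request:
carry_out(
  plan=[
    {"rot": [0, 0, 0], "xyz": [0, 0, 0.0005], "grip": 255},
    {"rot": [0, 0, 0], "xyz": [0, 0, 0.001], "grip": 255},
    {"rot": [0, 0, 0], "xyz": [0, 0, 0.001], "grip": 255},
  ],
)

```text
clock: 10.45
tool_pos: [0.5008, 0.1921, 0.1901]
eef_rot: [0.179, 0.949, 0.048, 0.255]
contact_force: [-2.8, -0.4, 2.8]
opening: 0.129
finger_force: 39.9
```

```bash
python3 -c "
from h import *
st()"
```

```text
t 10.45 F_tool [ 0.8111 -0.7233 -3.8539] M_tool [0.3076 0.6141 0.0345] depth -39.2 q [-0.5624  0.6018 -0.1123  2.3425  2.123   0.435  -1.5274]
```

Contact came only at about 38 mm depth, against 24 mm for a burr out of step, so the lugs are in the slots and the drum rests on the sprung face. I'll relieve the pressure and release it.

Request:
carry_out(
  plan=[
    {"rot": [0, 0, 0], "xyz": [0, 0, -0.0005], "grip": 255},
    {"rot": [0, 0, 0], "xyz": [0, 0, -0.001], "grip": 255},
    {"rot": [0, 0, 0], "xyz": [0, 0, -0.001], "grip": 255},
  ],
)

```text
clock: 10.7
tool_pos: [0.5003, 0.1922, 0.191]
eef_rot: [0.179, 0.949, 0.048, 0.254]
contact_force: [-3.2, -0.5, 1.8]
opening: 0.13
finger_force: 39.9
```

```bash
python3 -c "
from h import *
st()"
```

```text
t 10.7 F_tool [ 1.5732 -1.096  -3.2092] M_tool [0.2776 0.5994 0.013 ] depth -38.2 q [-0.5645  0.5995 -0.1102  2.3429  2.1202  0.433  -1.5252]
```

Request:
carry_out(
  plan=[
    {"rot": [0, 0, 0], "xyz": [0, 0, 0], "grip": 200},
    {"rot": [0, 0, 0], "xyz": [0, 0, 0], "grip": 160},
    {"rot": [0, 0, 0], "xyz": [0, 0, 0], "grip": 120},
    {"rot": [0, 0, 0], "xyz": [0, 0, 0], "grip": 100},
    {"rot": [0, 0, 0], "xyz": [0, 0, 0], "grip": 100},
    {"rot": [0, 0, 0], "xyz": [0, 0, 0], "grip": 100},
    {"rot": [0, 0, 0], "xyz": [0, 0, 0], "grip": 100},
    {"rot": [0, 0, 0], "xyz": [0, 0, 0], "grip": 100},
  ],
)

```text
clock: 11.37
tool_pos: [0.5004, 0.1922, 0.191]
eef_rot: [0.179, 0.949, 0.048, 0.255]
contact_force: [1.0, -0.4, -0.3]
opening: 0.608
finger_force: 0.0
```

Run:
```python
from h import *
st()
save('wrist','w5.png'); m=cv2.imread('pics/w5.png')[135:285,185:385]
m=cv2.resize(np.clip(m*1.3,0,255).astype('uint8'),(800,600),interpolation=cv2.INTER_CUBIC)
cv2.imwrite('pics/w5c.png',m)
```

```text
t 11.37 F_tool [-0.7902 -0.083   0.7195] M_tool [0.1081 0.35   0.0192] depth -38.3 q [-0.5643  0.5997 -0.1103  2.3427  2.1205  0.4331 -1.5253]
```

View pics/w5c.png

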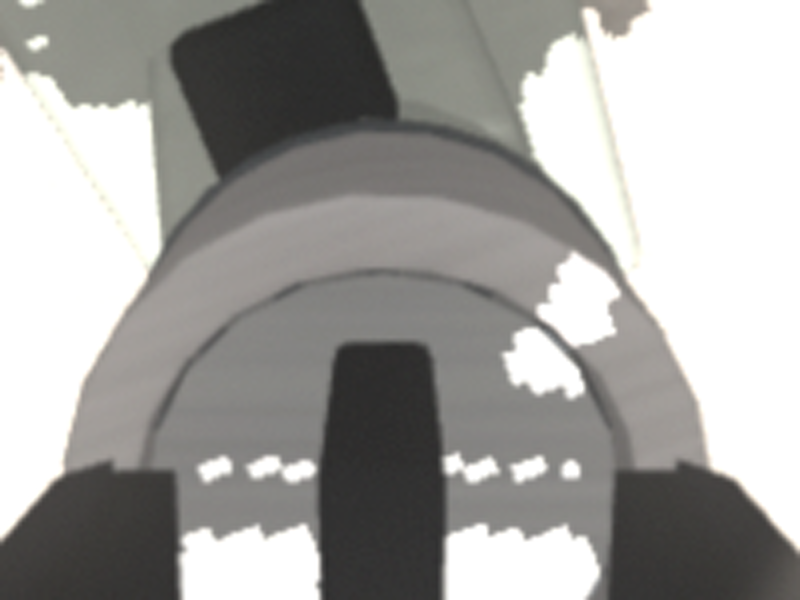

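The burr's drum is flush in the rim, its fin upright and the fingers clear. I'll retract straight along the axis.

Request:
carry_out(
  plan=[
    {"rot": [0, 0, 0], "xyz": [0, 0, -0.005], "grip": 100},
    {"rot": [0, 0, 0], "xyz": [0, 0, -0.015], "grip": 100},
    {"rot": [0, 0, 0], "xyz": [0, 0, -0.03], "grip": 100},
    {"rot": [0, 0, 0], "xyz": [0, 0, -0.045], "grip": 100},
    {"rot": [0, 0, 0], "xyz": [0, 0, -0.06], "grip": 100},
    {"rot": [0, 0, 0], "xyz": [0, 0, -0.075], "grip": 100},
    {"rot": [0, 0, 0], "xyz": [0, 0, -0.085], "grip": 100},
    {"rot": [0, 0, 0], "xyz": [0, 0, -0.085], "grip": 100},
  ],
)

```text
clock: 12.08
tool_pos: [0.4573, 0.1927, 0.2662]
eef_rot: [0.178, 0.949, 0.049, 0.255]
contact_force: [-0.3, 0.8, -0.8]
opening: 0.61
finger_force: 0.0
```

Run:
```python
from h import *
st()
save('wrist','w6.png'); save('top','t6.png'); save('scene','s6.png')
a=cv2.imread('pics/w6.png'); a=cv2.resize(a[50:350,80:480],(400,300)); s=cv2.imread('pics/s6.png')[100:250,250:450]
t=cv2.resize(cv2.imread('pics/t6.png'),(400,300)); w=cv2.resize(cv2.imread('pics/w6.png')[120:240,200:360],(400,300),interpolation=cv2.INTER_CUBIC)
m=np.vstack([np.hstack([a,cv2.resize(s,(400,300),interpolation=cv2.INTER_CUBIC)]),np.hstack([t,w])])
cv2.imwrite('pics/m6.png',m)
```

```text
t 12.08 F_tool [0.9594 0.5258 0.5494] M_tool [0.0936 0.3643 0.0223] depth 48.5 q [-0.8428  0.4029  0.1929  2.364   1.7284  0.2473 -1.1626]
```

View pics/m6.png

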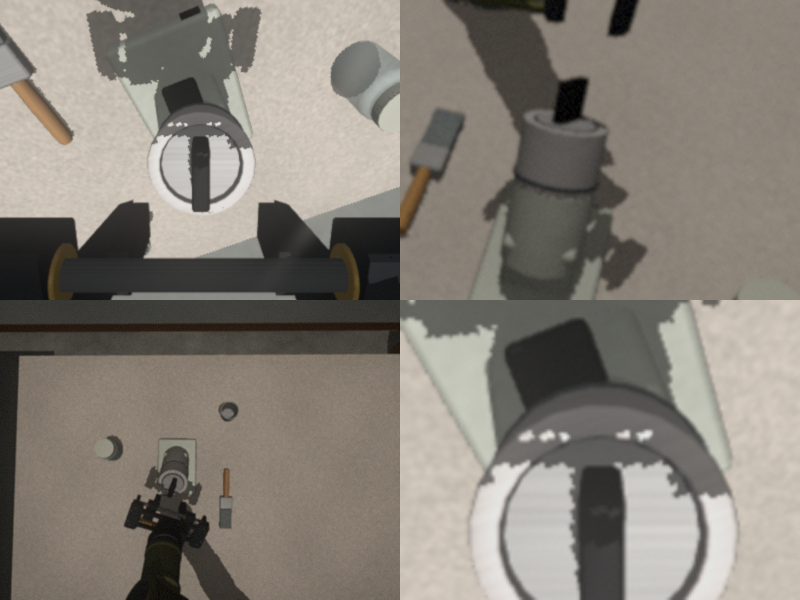

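The drum is flush with the rim and only the fin stands out. The cup, brush and jar have not moved, and the gripper is clear, so I'm handing in.

```bash
python3 -c "
from h import *
print(r.finish_job())"
```

```text
the job is handed in; nothing more can be done
None
```

The burr is home in the throat, released and looking flush with the rim; I turned it to match the slots seen in the wrist camera, so it went straight in with no feeling turn under pressure, and the cup, brush and jar are where they were (job handed in after about 12 s).

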